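# Block the floating anti-vibration platform with the gauge blade that fits

## Task

The anti-vibration platform has to be blocked before the microscope is set back on it: find by feel which of the three gauge blades fits the gap over the travel stop at the yellow mark. The right one slides in with a light, steady drag, a thinner one is loose, and a thicker one will not go in and must not be forced. Leave the right blade lying in the gap, pushed gently home until its handle meets the plate's edge, with the other two in their own places in the rack and nothing else disturbed.

Things in the scene. Friction and masses are not known exactly. Their poses are not given: they have to be found in the camera images.
- platform: Bench-top anti-vibration platform, fixed, on levelling feet: grey base tray 420 x 440 x 34 mm and a spring-floated aluminium plate 380 (x) x 360 (y) x 22 mm that moves only up and down (3 N per mm). On it, 90 mm in from the marked edge, a black stage plate and behind it a micromanipulator, 226 mm high. Origin: centre of the base, 0 to 8 mm above the bench; the plate's underside is 60 mm above it.
- gap_mouth (a point): Middle of the floating plate's lower edge on its -y side, at the height of its underside; rides with the plate; axes as the platform's. Blades go in along +y. Right below it is a fixed steel travel stop with a flat top 36 (x) x 60 (y) mm, from 30 mm outside the plate's edge to 30 mm inside, so that a blade can be rested on it before it is slid in.
- plate_mark (a point): Yellow mark 50 mm long on the plate's top at the middle of its -y edge, above the gap. The gap: the stop's top lies about 3, 5 or 7 mm below the plate's underside (unknown). The right blade is about 1 mm thicker than the gap and raises it that much (drag about 2-4 N); the next thinner has about 1 mm of play; a thicker one butts against the plate's edge.
- gauge_4: Gauge blade 4 mm thick, yellow handle, loose, about 80 g. Origin: on its flat underside, under the middle of the handle; z up, y towards the blade tip. Handle 14 (x) x 70 (y) x 28 (z) mm, y = -35 to +35; steel blade 20 mm wide, 4 mm thick, y = +35 to +85, underside flush with the handle's. Starts in one of the rack's three bays, tip to the rack's +y.
- gauge_6: Gauge blade 6 mm thick, blue handle, loose, about 80 g. Origin: on its flat underside, under the middle of the handle; z up, y towards the blade tip. Handle 14 (x) x 70 (y) x 28 (z) mm, y = -35 to +35; steel blade 20 mm wide, 6 mm thick, y = +35 to +85, underside flush with the handle's. Starts in one of the rack's three bays, tip to the rack's +y.
- gauge_8: Gauge blade 8 mm thick, red handle, loose, about 80 g. Origin: on its flat underside, under the middle of the handle; z up, y towards the blade tip. Handle 14 (x) x 70 (y) x 28 (z) mm, y = -35 to +35; steel blade 20 mm wide, 8 mm thick, y = +35 to +85, underside flush with the handle's. Starts in one of the rack's three bays, tip to the rack's +y.
- gauge_4_tip (a point): Tip of the 4 mm blade, on its underside (y = +85 mm of the gauge). Over the last 10 mm the blade's top slopes down by 1.9 mm to a blunt tip 2.1 mm thick.
- gauge_6_tip (a point): Tip of the 6 mm blade, on its underside (y = +85 mm of the gauge). Over the last 10 mm the blade's top slopes down by 1.9 mm to a blunt tip 4.1 mm thick.
- gauge_8_tip (a point): Tip of the 8 mm blade, on its underside (y = +85 mm of the gauge). Over the last 10 mm the blade's top slopes down by 1.9 mm to a blunt tip 6.1 mm thick.
- rack: Grey gauge rack, fixed, 200 (x) x 150 (y) mm; flat bed 24 mm above the bench; three bays at x = -62, 0, +62 mm, gauge origin at y = -18 mm; each blade lies between two 6 mm high ribs, with 5 mm to spare on each side; handles stand free. Origin: centre of its underside.
- objective: Bystander: dark steel objective lens standing on the bench, 29 mm across, 42 mm high; origin at its base centre.
- dish: Bystander: clear lidded culture dish on the bench, 63 mm across, 15 mm high; origin at its base centre.
- driver: Bystander: small screwdriver lying on the bench, 150 mm long.
Things that resemble listed ones, but are neither listed nor needed, are in the scene too. Of the things like the gauge_6, leave any that is turquoise; of the rest the larger one is meant. There is more than one size of the gauge_4; the job needs the smaller.

How it is judged:
By the outcome, as a careful person would: the job done as asked, in the order asked, and still so for the second after the job is handed in, with the robot touching nothing.
It also fails if it takes over 72 s, if anything falls off the work surface, if the arm or the gripper's body presses on something with over 40 N, if the wrist force passes 120 N, or if a joint passes its speed limit or range.

## Robot

A 6-joint arm with a two-finger parallel gripper is mounted at the origin on the work surface. World frame = base frame: x ahead of the robot, y to its left, z up, the work surface at z = 0. Lengths are in m, angles in rad, forces in N, time in s.
With the tool pointing down it reaches from about 0.325 to 0.875 m from the base axis. Payload 4.4 kg.
Tool frame: the origin (TCP) lies at the very end of the fingers, on their centre line; the grasp point (between the pads) lies 19 mm behind it (manip.tcp_to_grasp is the distance from the TCP to the grasp point, in m); z points along the fingers, x is the direction in which the jaws open and shut, and the axes are right-handed (so a half turn about z gives the same grasp; the last joint's range is limited). The gripper opens to 85 mm and grips with 20 to 120 N. Pads are 22 mm wide; open, the fingers measure 114 mm over their backs; the gripper's body (76 mm by 85 mm) begins 54 mm behind the grasp point. The pads swing forward as they close: fully open they stand 13 mm farther back than shut.
Start: joints at [-1.452, 0.207, 1.542, -0, 1.393, -0.15], TCP at [0.153, -0.554, 0.21] pointing down, gripper open.
Joint ranges: [-2.73, 2.73], [-0.86, 2.22], [0.23, 2.46], [-1.11, 4.25], [0.08, 2.63], [-2.82, 2.82]. Speed limits (rad/s): [2.79, 2.79, 3.14, 3.14, 3.14, 3.14].

## Interface

Orientations are given as [roll, pitch, yaw] about the fixed x, y, z axes, in that order (R = Rz(yaw) Ry(pitch) Rx(roll)).
In Python, from station import manip, hand, get_obs, get_image, job, search_frame, trace, mark_of gives the robot as it stands. Calls block until the motion is done:
- manip.move_to(position, orientation): joint-space move of the TCP to a pose.
- manip.movel(position, vel=0.15, orientation=None): straight line of the TCP; orientation=None keeps the orientation; vel is the mean speed in m/s.
- manip.move_j(angles): joint-space move.
- hand.open_jaws() and hand.clamp(f_grip=None): open the fingers fully, or close them until they stop; f_grip is the grip in N (None keeps the last).
- manip.wait(seconds).
- manip.inverse_kinematics(position, orientation): joint angles nearest the present ones, or None.
- get_obs(): the state.
- get_image(name): name is "side" or "top"; returns a dict with "color" (384x512x3 uint8, red, green, blue), "fx", "fy", "cx", "cy" (pixels), "origin" and "attitude" of the camera in the world. Camera axes: x right, y down, z forward; pixel columns grow to the right and rows downward; lengths in m; the calibration is good to about 2 mm. A picture is of the moment at which its call begins. There is no depth.
A pose or a line that the arm cannot do raises manip.IKError and nothing moves.
- job.sign_off(): hands the job in, once; it reports no verdict.
Trained networks look in the newest picture that a camera, given by its name, has taken for a name from the list of things; names that differ only in an ending like _2 or _b are one class to them, and where a whole thing is asked for, a point or a joint stands for the part that bears it (a point fixed in the world has none). Each returns a list of dicts, best first, with "confidence" (0 to 1); they miss things now and then, are a little off and sometimes report something else, mostly with a low value. They report only what shows in the picture. A call takes as long as a camera call. They do not tell look-alikes from the thing itself.
- search_frame(thing, camera): "centre" ([x, y, z] in m, in the coordinates of the camera as it stood for that picture, good to about 4 mm: the middle of the surface that is visible of it).
- trace(thing, camera): "mask" (384x512 bool, what is visible of it).
- mark_of(thing, camera): "centre" ([x, y, z] in m, in the coordinates of the camera as it stood for that picture, good to about 4 mm: a listed point, or the origin of a listed thing).
The state is a dict: "time_s": time; "q": joint angles; "joint_velocities": joint speeds; "tau": joint torques, N m; "tcp_pos": TCP position; "tcp_rot": TCP orientation; "ft_force": force on the tool from outside, world axes, zero at the start; "wrist_torque": the same for the moment, N m; "finger_gap": finger opening in m.
Only numpy, scipy, OpenCV 4.12 (cv2) and the standard library are available. Lean on these libraries where they do the work, as an engineer would, in place of code of your own. Each camera call takes 0.05 s, during which the arm holds its last target.

## Working session

There is one attempt and no reset: what is moved stays moved. The work goes in short steps, each a Python script; the robot and the scene stay as the last script left them, time stands still between calls to the robot, and variables do not carry over. Pictures are saved under pics/ and viewed, and the job is handed in when it is done.

```bash
ls; mkdir -p pics
python3 - <<'E'
from station import *
import cv2,numpy as np
o=get_obs();print(o)
for n in("side","top"):
    im=get_image(n);cv2.imwrite(f"pics/{n}0.png",im["color"][:,:,::-1]);print(n,{k:v for k,v in im.items() if k!="color"})
E
```

```text
pics
{'time_s': 0.0, 'q': array([-1.45150554e+00,  2.07421342e-01,  1.54293012e+00,  5.30638502e-06,
        1.39351199e+00, -1.50523989e-01]), 'joint_velocities': array([ 0.00014416,  0.00085437,  0.00017185,  0.00069552,  0.00190849,
       -0.00087961]), 'tau': array([ 1.57562710e-03, -3.83026922e+01, -2.91598964e+01,  1.28222280e-05,
        1.04570686e-02, -8.55576783e-07]), 'tcp_pos': array([ 0.15314993, -0.553406  ,  0.20933636]), 'tcp_rot': array([-3.14124697e+00,  2.24434000e-03, -1.30098211e+00]), 'ft_force': array([ 0.77470096, -0.64628419, -0.05128819]), 'wrist_torque': array([-0.00337894, -0.0290818 , -0.004948  ]), 'finger_gap': 0.08539860859410306}
side {'fx': 364.26261735450487, 'fy': 364.26261735450487, 'cx': 256.6940422170616, 'cy': 199.42479239919095, 'origin': array([ 0.48723705, -0.90283154,  0.5701234 ]), 'attitude': array([-2.09993021,  0.0141537 , -0.06863788])}
top {'fx': 428.7040126121007, 'fy': 428.7040126121007, 'cx': 253.80814572823277, 'cy': 191.25268021208555, 'origin': array([ 0.34473428, -0.06775812,  1.33123883]), 'attitude': array([-2.98421558e+00, -1.86483369e-03, -1.54321641e+00])}
```

View pics/side0.png

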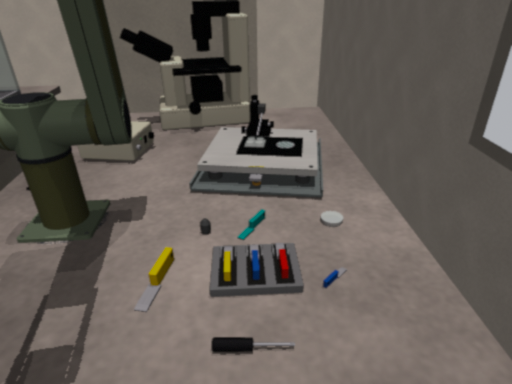

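View pics/top0.png

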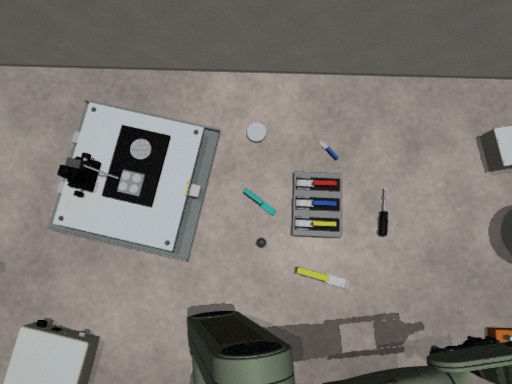

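The side view shows the rack at about (255,268), holding yellow (227,265), blue (255,265) and red (284,263). Loose on the bench are a larger yellow one (158,275), a turquoise one (252,224) and a small blue one (333,277). The yellow-marked edge and the stop are at (256,178). I'll measure poses next and enlarge a crop.

```bash
cat > h.py <<'E'
from station import *
import cv2,numpy as np
from scipy.spatial.transform import Rotation as R
def Rm(a): return R.from_euler('xyz',a).as_matrix()
def c2w(im,p): return im["origin"]+Rm(im["attitude"])@np.array(p)
def px(im,p):
    c=Rm(im["attitude"]).T@(np.array(p)-im["origin"]); return np.array([im["fx"]*c[0]/c[2]+im["cx"],im["fy"]*c[1]/c[2]+im["cy"]])
def ray(im,u,v,z):
    d=Rm(im["attitude"])@np.array([(u-im["cx"])/im["fx"],(v-im["cy"])/im["fy"],1]); t=(z-im["origin"][2])/d[2]; return im["origin"]+t*d
E
python3 - <<'E'
from h import *
np.set_printoptions(precision=4,suppress=True)
for n in("top","side"):
    im=get_image(n)
    for t in ["platform","gap_mouth","plate_mark","rack","gauge_4","gauge_6","gauge_8","gauge_4_tip","gauge_6_tip","gauge_8_tip","objective","dish","driver"]:
        for d in mark_of(t,n)[:3]:
            w=c2w(im,d["centre"]);print(n,t,round(d["confidence"],2),w,px(im,w).round())
    c=im["color"][:,:,::-1]
    crop=c[160:250,230:400] if n=="top" else c[150:310,130:350]
    cv2.imwrite(f"pics/{n}_crop.png",cv2.resize(crop,None,fx=3.5,fy=3.5,interpolation=cv2.INTER_CUBIC))
E
```

```text
top platform 0.77 [0.5806 0.3052 0.0013] [137. 180.]
top gap_mouth 0.97 [0.5471 0.1311 0.0635] [189. 189.]
top plate_mark 0.92 [0.5537 0.136  0.0847] [186. 186.]
top rack 0.93 [ 0.5232 -0.263  -0.001 ] [317. 203.]
top gauge_4 0.83 [ 0.5778 -0.2792  0.0247] [323. 185.]
top gauge_4 0.74 [ 0.5203 -0.2731  0.0232] [321. 203.]
top gauge_4 0.64 [ 0.5379 -0.063  -0.0004] [253. 197.]
top gauge_6 0.83 [ 0.5778 -0.2792  0.0247] [323. 185.]
top gauge_6 0.74 [ 0.5203 -0.2731  0.0232] [321. 203.]
top gauge_6 0.64 [ 0.5379 -0.063  -0.0004] [253. 197.]
top gauge_8 0.83 [ 0.5778 -0.2792  0.0247] [323. 185.]
top gauge_8 0.74 [ 0.5203 -0.2731  0.0232] [321. 203.]
top gauge_8 0.64 [ 0.5379 -0.063  -0.0004] [253. 197.]
top gauge_4_tip 0.9 [ 0.2798 -0.36    0.002 ] [349. 284.]
top gauge_4_tip 0.77 [ 0.4586 -0.1914  0.0283] [295. 223.]
top gauge_4_tip 0.16 [ 0.401  -0.0886  0.0002] [260. 241.]
top gauge_6_tip 0.81 [ 0.5211 -0.1937  0.0235] [296. 202.]
top gauge_6_tip 0.71 [ 0.4868 -0.1305  0.0011] [274. 214.]
top gauge_6_tip 0.69 [ 0.7266 -0.2673  0.0005] [319. 140.]
top gauge_8_tip 0.52 [ 0.5797 -0.1975 
[... 778 characters left out ...]
2. 271.]
side gauge_8 0.83 [ 0.5765 -0.2802  0.0277] [281. 267.]
side gauge_8 0.8 [ 0.4568 -0.2716  0.0224] [227. 269.]
side gauge_8 0.7 [ 0.3046 -0.2413  0.0026] [162. 271.]
side gauge_4_tip 0.76 [ 0.2738 -0.3626  0.0023] [138. 312.]
side gauge_4_tip 0.49 [ 0.4565 -0.1932  0.0304] [227. 245.]
side gauge_6_tip 0.71 [ 0.5218 -0.192   0.0234] [254. 246.]
side gauge_6_tip 0.64 [ 0.4845 -0.1304  0.0009] [238. 239.]
side gauge_6_tip 0.51 [ 0.7254 -0.2671 -0.0012] [343. 269.]
side gauge_8_tip 0.63 [ 0.5808 -0.2008  0.0219] [278. 247.]
side objective 0.69 [ 0.3994 -0.0914  0.0032] [206. 231.]
side dish 0.71 [ 0.7442 -0.0673  0.0018] [331. 220.]
side driver 0.66 [ 0.4984 -0.4672 -0.0013] [251. 349.]
```

View pics/top_crop.png

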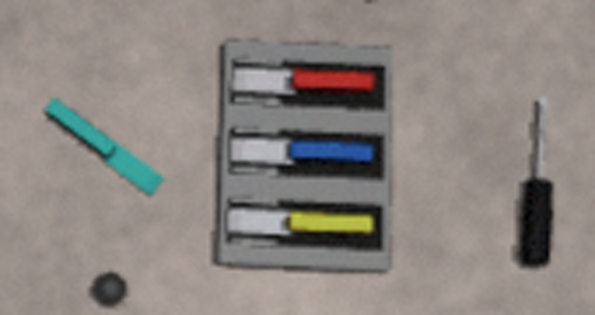

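View pics/side_crop.png

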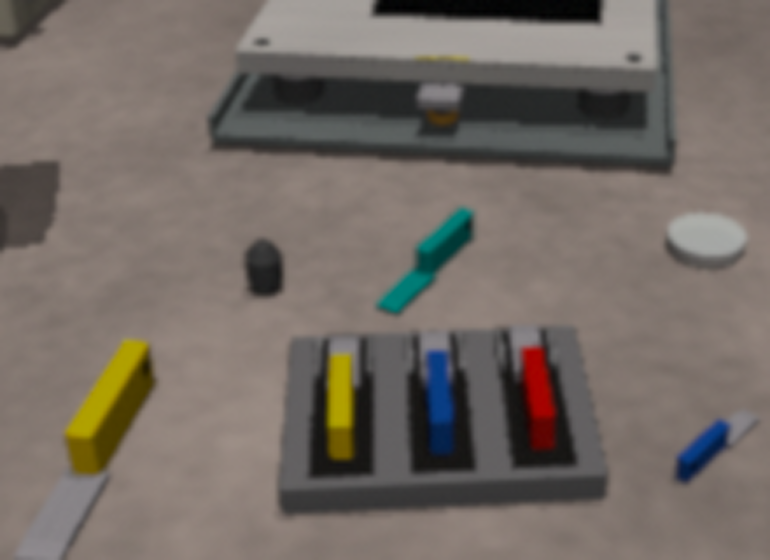

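Candidates are:
- **gauge_4:** the yellow gauge in the rack (side 227,265). The bench one (158,275) is larger, so it isn't the one.
- **gauge_6:** the blue gauge in the rack (255,265). The turquoise one (252,224) is excluded and the blue one at (333,277) is smaller.
- **gauge_8:** the only red one (284,263).

The crops confirm this. Next I'll refine the rack, handle and plate poses.

```bash
cat > fit.py <<'E'
from h import *
from scipy.optimize import least_squares
np.set_printoptions(precision=4,suppress=True)
ims={n:get_image(n) for n in("top","side")}
rng={'gauge_4':(22,38),'gauge_6':(100,125),'gauge_8':None}
near={'gauge_4':(.457,-.275),'gauge_6':(.518,-.277),'gauge_8':(.577,-.28)}
def mask(im,g):
    hsv=cv2.cvtColor(im["color"],cv2.COLOR_RGB2HSV); H,S,V=cv2.split(hsv)
    m=((H<8)|(H>172)) if rng[g] is None else (H>=rng[g][0])&(H<=rng[g][1])
    m=(m&(S>110)&(V>60)).astype(np.uint8)
    n,l,st,c=cv2.connectedComponentsWithStats(m)
    p=px(im,(*near[g],.04)); i=1+np.argmin([np.linalg.norm(c[k]-p)+(1e3 if st[k,4]<30 else 0) for k in range(1,n)])
    return (l==i)
def hull(im,x,y,yaw):
    c,s=np.cos(yaw),np.sin(yaw)
    P=[px(im,(x+c*a-s*b,y+s*a+c*b,z)) for a in(-.007,.007) for b in(-.035,.035) for z in(.024,.052)]
    h=cv2.convexHull(np.float32(P)); M=cv2.moments(h); cx,cy=M['m10']/M['m00'],M['m01']/M['m00']
    return cx,cy,.5*np.arctan2(2*M['mu11'],M['mu20']-M['mu02']),M['m00']
M={}
for n,im in ims.items():
    for g in rng:
        m=cv2.moments(mask(im,g).astype(np.uint8),True)
        M[n,g]=(m['m10']/m['m00'],m['m01']/m['m00'],.5*np.arctan2(2*m['mu11'],m['mu20']-m['mu02']),m['m00'])
res={}
for g in rng:
    f=lambda v:np.concatenate([[hull(im,*v)[0]-M[n,g][0],hull(im,*v)[1]-M[n,g][1],8*np.sin(hull(im,*v)[2]-M[n,g][2])] for n,im in ims.items()])
    r=least_squares(f,[*near[g],-.05],x_scale=[.01,.01,.1]); print(g,r.x,'res',r.fun,[ (round(M[n,g][3]),round(hull(ims[n],*r.x)[3])) for n in ims]); res[g]=r.x
d=res['gauge_8'][:2]-res['gauge_4'][:2]; print('bay line',np.linalg.norm(d),np.arctan2(d[1],d[0]))
im=ims["top"];c=im["color"][60:280,40:230,::-1]
cv2.imwrite("pics/plat.png",cv2.resize(c,None,fx=2.7,fy=2.7,interpolation=cv2.INTER_CUBIC))
E
python3 fit.py
```

```text
gauge_4 [ 0.457 -0.275 -0.05 ] res [-1.4126  0.5675  0.1584  0.3262  0.1371 -0.5131] [(137, 134), (230, 224)]
gauge_6 [ 0.52   -0.2779 -0.0478] res [-1.0153  0.4967  0.1405  0.3516  0.5898  0.2787] [(126, 142), (187, 196)]
gauge_8 [ 0.5829 -0.2748 -0.05  ] res [-2.4467  0.3234  0.1401  0.0836 -0.3142  0.286 ] [(125, 148), (215, 220)]
bay line 0.12587856171136855 0.0014062675049155238
```

View pics/plat.png

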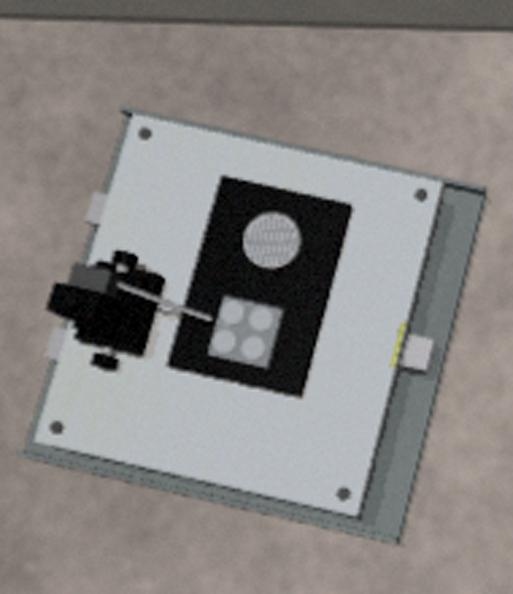

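```bash
sed -i 's/x_scale=\[.01,.01,.1\]/x_scale=[.01,.01,.1],method="lm",diff_step=3e-3/' fit.py
cat >> fit.py <<'E'
g=cv2.cvtColor(im["color"],cv2.COLOR_RGB2GRAY)
hsv=cv2.cvtColor(im["color"],cv2.COLOR_RGB2HSV)
w=((g>175)).astype(np.uint8); w=cv2.morphologyEx(w,cv2.MORPH_OPEN,np.ones((5,5)))
n,l,st,cc=cv2.connectedComponentsWithStats(w)
k=l[150,95] if l[150,95] else l[120,180]; k=[j for j in range(1,n) if st[j,4]>5000 and 60<cc[j][0]<230 and 90<cc[j][1]<260]; print(k,[st[j] for j in k])
m=(l==k[0]).astype(np.uint8); co=max(cv2.findContours(m,0,cv2.CHAIN_APPROX_NONE)[0],key=len)
hl=cv2.convexHull(co); q=cv2.boxPoints(cv2.minAreaRect(co)); ap=cv2.approxPolyDP(hl,6,True)[:,0]; print('box',q,'poly',ap)
for z in (.0835,.0855,.088):
    W=np.array([ray(im,u,v,z)[:2] for u,v in q]); print(z,W.ravel(),'sides',[round(np.linalg.norm(W[i]-W[i-1]),4) for i in range(4)],'ang',[round(np.arctan2(*(W[i]-W[i-1])[::-1]),4) for i in range(4)])
# yellow mark
H,S,V=cv2.split(hsv); y=((H>20)&(H<40)&(S>90)); y[:160]=0;y[215:]=0;y[:,:170]=0;y[:,215:]=0
p=np.argwhere(y)[:,::-1].mean(0); print('mark',p,ray(im,*p,.0855),y.sum())
sm=ims['side']
for im_,nm in((im,'top'),(sm,'side')): print(nm,px(im_,(.547,.1315,.0635)))
E
python3 fit.py
```

```text
gauge_4 [ 0.4572 -0.277  -0.0152] res [-0.6762  0.5413 -0.1506  0.4399  0.7319 -0.1754] [(138, 134), (230, 214)]
gauge_6 [ 0.52   -0.2783 -0.0418] res [-0.7488  0.4786  0.0388  0.3922  0.775   0.1931] [(124, 141), (187, 196)]
gauge_8 [ 0.5828 -0.2793 -0.0254] res [-0.9895  0.3643 -0.0628  0.3215  1.0174  0.048 ] [(126, 148), (214, 230)]
bay line 0.1256347216886406 -0.01872004109468062
[1] [array([  57,  105,  143,  142, 9372], dtype=int32)]
box [[ 53.9412 222.2353]
 [ 84.9412  98.2353]
 [202.5882 127.6471]
 [171.5882 251.6471]] poly [[ 97 105]
 [188 124]
 [199 135]
 [174 239]
 [163 246]
 [ 65 225]
 [ 57 214]
 [ 86 114]]
0.0835 [0.4352 0.5144 0.8155 0.4581 0.7327 0.0952 0.36   0.1673] sides [np.float64(0.3552), np.float64(0.3844), np.float64(0.3722), np.float64(0.3796)] ang [np.float64(1.3573), np.float64(-0.1471), np.float64(-1.7952), np.float64(2.9504)]
0.0855 [0.4351 0.5135 0.8147 0.4572 0.732  0.095  0.36   0.167 ] sides [np.float64(0.3546), np.float64(0.3838), np.float64(0.3716), np.float64(0.379)] ang [np.float64(1.3573), np.float64(-0.1471), np.float64(-1.7952), np.float64(2.9504)]
0.088 [0.4349 0.5123 0.8138 0.4562 0.7313 0.0946 0.3599 0.1665] sides [np.float64(0.3539), np.float64(0.383), np.float64(0.3709), np.float64(0.3782)] ang [np.float64(1.3573), np.float64(-0.1471), np.float64(-1.7952), np.float64(2.9504)]
mark [186.6429 187.2143] [0.5489 0.1335 0.0855] 14
top [188.3913 189.0884]
side [255.3813 172.3385]
```

```bash
cat > fit2.py <<'E'
from h import *
np.set_printoptions(precision=4,suppress=True)
im=get_image("top"); g=cv2.GaussianBlur(cv2.cvtColor(im["color"],cv2.COLOR_RGB2GRAY),(3,3),0).astype(float)
def edge(a,b,inn,outd=5):
    a,b=np.array(a,float),np.array(b,float);t=(b-a)/np.linalg.norm(b-a);nn=np.array([-t[1],t[0]]);
    if nn@(np.array(inn)-a)>0: nn=-nn
    pts=[]
    s=np.arange(-outd,outd+.1,.25)
    for k in np.linspace(.08,.92,50):
        c=a+k*(b-a);P=np.float32(c+np.outer(s,nn));v=cv2.remap(g.astype(np.float32),P[:,0].reshape(1,-1),P[:,1].reshape(1,-1),1)[0]
        d=np.gradient(v);i=np.argmin(d);
        if d[i]<-3: pts.append(c+s[i]*nn)
    pts=np.array(pts);W=np.array([ray(im,u,v,.0855)[:2] for u,v in pts])
    l=cv2.fitLine(np.float32(W),cv2.DIST_HUBER,0,1e-4,1e-4).ravel();
    if l[0]<0: l[:2]*=-1
    return l,len(W)
C=[(203.7,127.8),(173.7,251.1),(52.2,223.7),(88.1,101.5)];cen=(130,178)
E=[]
for i in range(4):
    l,n=edge(C[i],C[(i+1)%4],cen);E.append(l);print(i,n,l,'ang',np.arctan2(l[1],l[0]))
def X(l,m): 
    t=np.linalg.solve(np.array([l[:2],-m[:2]]).T,m[2:]-l[2:]);return l[2:]+t[0]*l[:2]
K=[X(E[i-1],E[i]) for i in range(4)];print(K,[np.linalg.norm(K[i]-K[i-1]) for i in range(4)],'mid front',(K[0]+K[1])/2,'centre',np.mean(K,0))
E
python3 fit2.py
```

```text
0 50 [ 0.9805 -0.1966  0.5454  0.13  ] ang -0.19789769
1 50 [0.1943 0.9809 0.3969 0.3383] ang 1.3752388
2 32 [ 0.9808 -0.1949  0.609   0.4841] ang -0.19611296
3 50 [0.1952 0.9808 0.7689 0.2691] ang 1.3742907
[array([0.7337, 0.0923], dtype=float32), array([0.3629, 0.1666], dtype=float32), array([0.4327, 0.5191], dtype=float32), array([0.804 , 0.4453], dtype=float32)] [np.float32(0.35997248), np.float32(0.37821072), np.float32(0.3592975), np.float32(0.37855107)] mid front [0.5483 0.1295] centre [0.5833 0.3058]
```

Measured poses:
- **Rack gauges:** about (0.457, 0.520, 0.583; -0.278), rack yaw about -0.02.
- **Plate:** edge yaw -0.197, mouth about (0.548, 0.130). The fitted sides of 360 x 378 mm agree with the nominal plate.

I'll start with the 6 mm blade, since one feel with it separates all three cases. I'm gripping high so the open fingers clear the neighbouring handles.

```bash
cat >> h.py <<'E'
RY=-0.021; PY=-0.1965
RC=np.array([.520,-.2783]); MOUTH=np.array([.5478,.1305])
ex=lambda a:np.array([np.cos(a),np.sin(a)]); ey=lambda a:np.array([-np.sin(a),np.cos(a)])
GP={4:RC-.0625*ex(RY),6:RC.copy(),8:RC+.0625*ex(RY)}
ZG=.040
def gp(y): # tcp xy with the tip at distance y past the plate's edge
    return MOUTH+(y-.085)*ey(PY)
def F(n=5,dt=.02):
    a=[]
    for _ in range(n): a.append(get_obs()["ft_force"]); manip.wait(dt)
    return np.mean(a,0)
def st(s=""):
    o=get_obs();print(s,'t',round(o["time_s"],2),'tcp',o["tcp_pos"].round(4),'rot',o["tcp_rot"].round(4),'F',o["ft_force"].round(2),'gap',round(o["finger_gap"],4))
E
python3 - <<'E'
from h import *
for p,z,a in((GP[6],.12,RY),(GP[6],.12,RY+np.pi),(gp(0),.11,PY),(gp(0),.11,PY+np.pi)):
    print(p,manip.inverse_kinematics([*p,z],[np.pi,0,a]))
st()
E
```

```text
[ 0.52   -0.2783] [-6.38082906e-01  3.24179930e-01  1.59089067e+00 -4.44089210e-16
  1.22652205e+00 -6.17082906e-01]
[ 0.52   -0.2783] [-0.63808291  0.32417993  1.59089067  0.          1.22652205  2.52450975]
[0.53120478 0.04713575] [-7.38479197e-02  2.25122095e-01  1.74141520e+00 -4.44089210e-16
  1.17505536e+00  1.22652080e-01]
[0.53120478 0.04713575] None
 t 1.75 tcp [ 0.1532 -0.5542  0.2105] rot [-3.1416  0.     -1.301 ] F [ 0.38  0.24 -0.24] gap 0.0855
```

Run:
```python
from h import *
manip.move_to([*GP[6],.13],[np.pi,0,RY]); st('above')
manip.movel([*GP[6],ZG+.02],vel=.15); 
manip.movel([*GP[6],ZG],vel=.05); st('down'); print(F())
im=get_image("side");cv2.imwrite("pics/g6.png",cv2.resize(im["color"][180:310,180:330,::-1],None,fx=4,fy=4,interpolation=cv2.INTER_CUBIC))
hand.clamp(60); st('clamped'); print(F())
```

```text
above t 3.45 tcp [ 0.5197 -0.2795  0.1303] rot [ 3.1408e+00 -3.0000e-04 -2.2600e-02] F [ 0.13  0.31 -0.6 ] gap 0.0854
down t 4.62 tcp [ 0.5198 -0.2781  0.0397] rot [-3.1412e+00  5.0000e-04 -2.0900e-02] F [-0.01 -0.64  0.03] gap 0.0855
[ 0.13303732 -0.18781899  0.19512532]
clamped t 5.52 tcp [ 0.52   -0.2783  0.04  ] rot [ 3.1416 -0.     -0.0209] F [ 0.06 -0.22 -0.49] gap 0.0003
[-0.08169149 -0.29556433 -0.13287944]
```

View pics/g6.png

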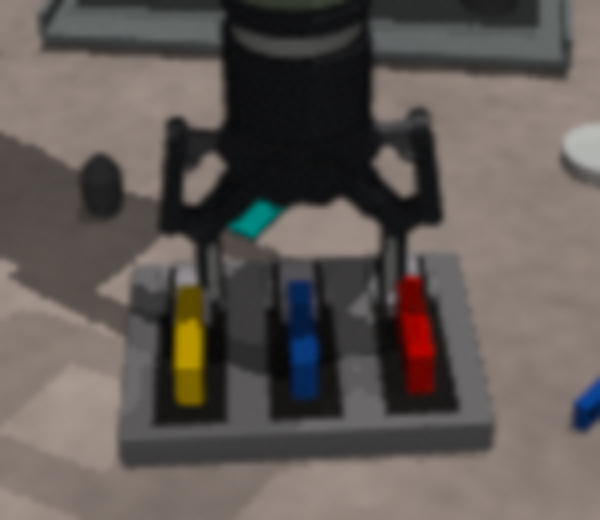

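Run:
```python
from h import *
a=[]
for n,s in(("side",np.s_[180:310,180:330]),("top",np.s_[150:250,260:400])):
    im=get_image(n);print(n,px(im,(.52,-.278,.04)));cv2.imwrite(f"pics/c_{n}.png",cv2.resize(im["color"][s][:,:,::-1],None,fx=4,fy=4,interpolation=cv2.INTER_CUBIC))
```

```text
side [255.49275606 263.42326343]
top [323.79359907 202.81720338]
```

View pics/c_side.png

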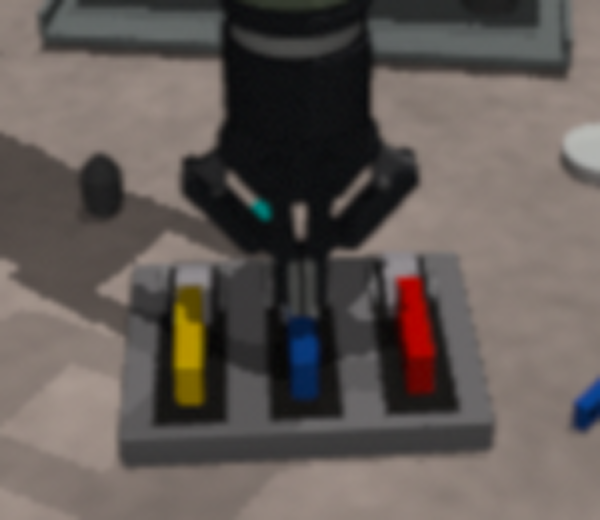

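View pics/c_top.png

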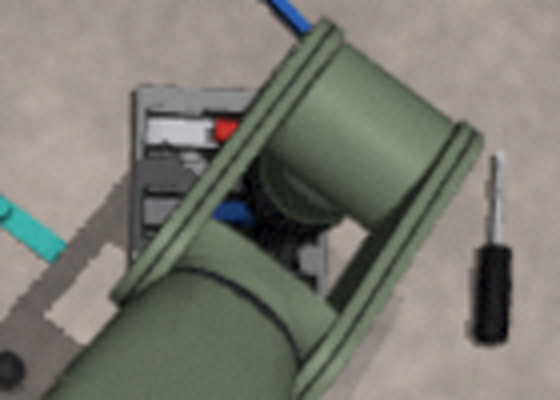

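Run:
```python
from h import *
im=get_image("side")
for y in(-.313,-.278,-.243):
  for z in(.024,.04,.052,.06): print(y,z,((px(im,(.52,y,z))-[180,180])*4).round())
st()
```

```text
-0.313 0.024 [307. 399.]
-0.313 0.04 [306. 377.]
-0.313 0.052 [306. 359.]
-0.313 0.06 [306. 348.]
-0.278 0.024 [302. 356.]
-0.278 0.04 [302. 334.]
-0.278 0.052 [302. 317.]
-0.278 0.06 [301. 305.]
-0.243 0.024 [298. 316.]
-0.243 0.04 [298. 294.]
-0.243 0.052 [298. 277.]
-0.243 0.06 [297. 266.]
 t 5.75 tcp [ 0.52   -0.2783  0.04  ] rot [ 3.1416 -0.     -0.021 ] F [-0.03  0.4  -1.12] gap 0.0002
```

The grip closed on nothing, passing above the handle top, with the tips around row 320 of the crop. I'll measure where the tips really are before trying again.

Run:
```python
from h import *
manip.movel([*GP[6],.14],vel=.2)
im=get_image("side");c=im["color"].copy()
p=px(im,(*GP[6],.14));print(p)
def sv(im,f):
    c=cv2.resize(im["color"][150:270,180:330,::-1],None,fx=4,fy=4,interpolation=cv2.INTER_CUBIC)
    q=((px(im,(*GP[6],.14))-[180,150])*4).astype(int);cv2.circle(c,tuple(int(v) for v in q),4,(255,0,255),1);cv2.imwrite(f,c)
sv(im,"pics/t_shut.png")
hand.open_jaws();st('open');sv(get_image("side"),"pics/t_open.png")
```

```text
[254.74107126 226.24859751]
open t 7.23 tcp [ 0.52   -0.2783  0.1401] rot [ 3.1415e+00 -1.0000e-04 -2.1000e-02] F [ 0.29  0.58 -0.07] gap 0.085
```

View pics/t_shut.png

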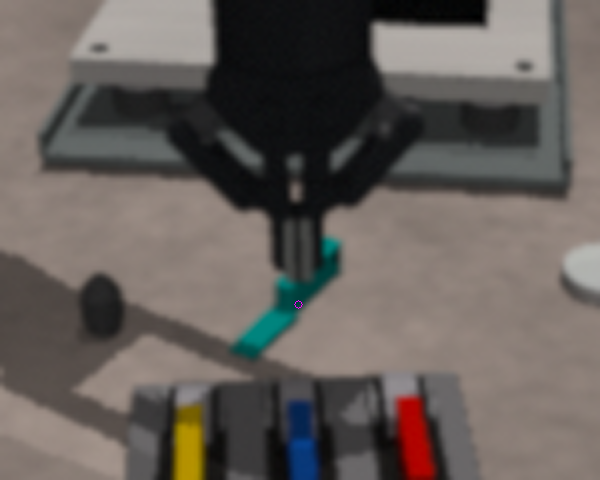

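View pics/t_open.png

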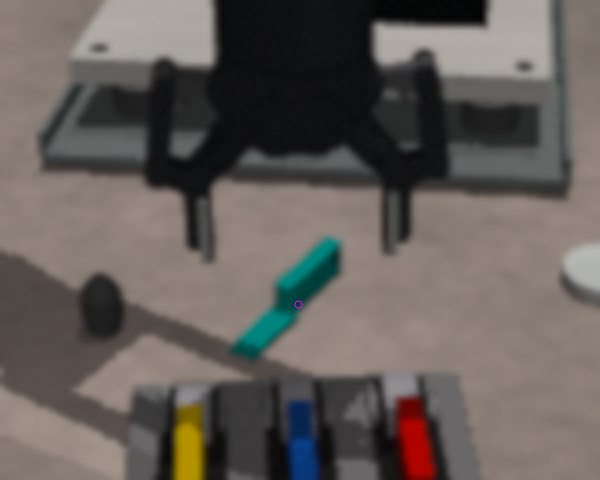

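Run:
```python
from h import *
print(manip.tcp_to_grasp)
manip.movel([*GP[6],.05],vel=.2)
f0=F()
for z in(.034,.029,.025):
    manip.movel([*GP[6],z],vel=.05); f=F(3)-f0; print(z,f.round(2))
    if abs(f[2])>3: break
im=get_image("side");cv2.imwrite("pics/g6b.png",cv2.resize(im["color"][180:310,180:330,::-1],None,fx=4,fy=4,interpolation=cv2.INTER_CUBIC))
```

```text
0.0187
0.034 [-0.13  0.34 -0.41]
0.029 [-0.29  0.39 -0.31]
0.025 [-0.18  0.93 -0.28]
```

View pics/g6b.png

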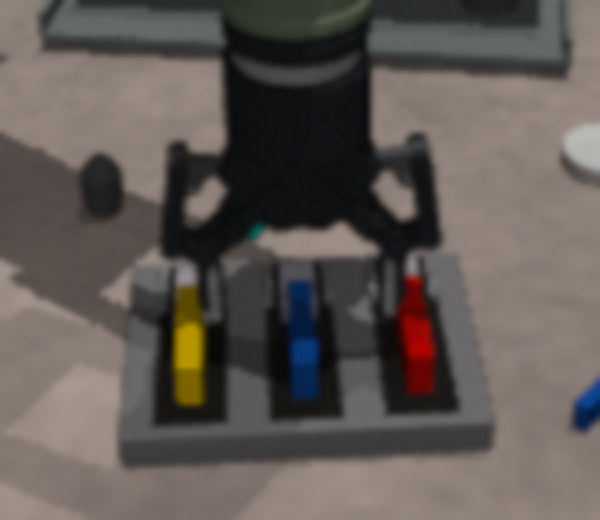

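Run:
```python
from h import *
f0=F();hand.clamp(60);st('clamp');print((F()-f0).round(2))
im=get_image("side");cv2.imwrite("pics/g6c.png",cv2.resize(im["color"][180:310,180:330,::-1],None,fx=4,fy=4,interpolation=cv2.INTER_CUBIC))
```

```text
clamp t 9.88 tcp [ 0.5201 -0.2784  0.0252] rot [ 3.1413e+00 -3.0000e-04 -2.0900e-02] F [-0.55  0.26  2.57] gap 0.0114
[-0.9   0.36  1.76]
```

View pics/g6c.png

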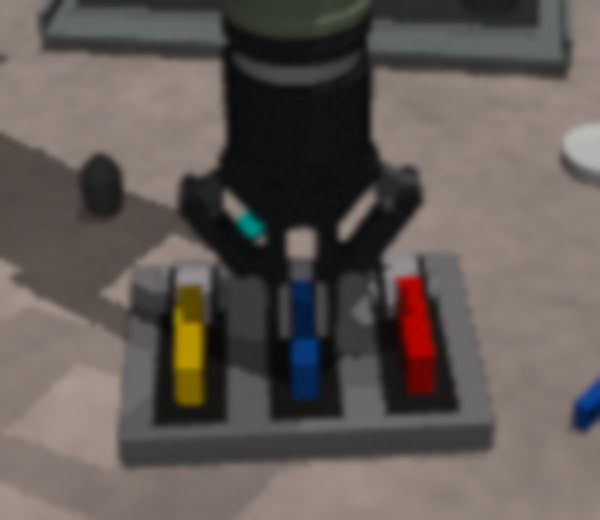

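The 6 mm gauge is now held. I'll lift it and bring it over the stop, tip about 12 mm short of the edge.

Run:
```python
from h import *
manip.movel([*GP[6],.11],vel=.2); 
manip.move_to([*gp(-.012),.11],[np.pi,0,PY]); st('over')
for n,s in(("side",np.s_[100:230,180:330]),("top",np.s_[140:250,160:300])):
    im=get_image(n);c=cv2.resize(im["color"][s][:,:,::-1],None,fx=4,fy=4,interpolation=cv2.INTER_CUBIC)
    q=(px(im,(*MOUTH,.0635))-[s[1].start,s[0].start])*4;cv2.circle(c,(int(q[0]),int(q[1])),4,(255,0,255),1);cv2.imwrite(f"pics/o6_{n}.png",c)
```

```text
over t 11.78 tcp [0.5288 0.0346 0.1095] rot [ 3.141e+00  6.000e-04 -1.970e-01] F [ 0.22 -0.23 -1.06] gap 0.0119
```

View pics/o6_side.png

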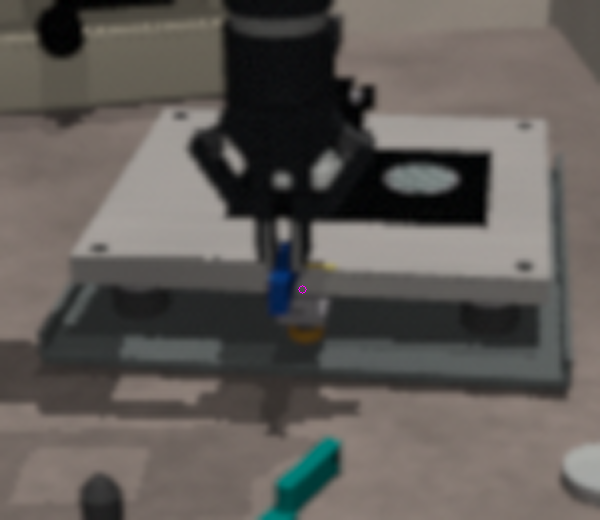

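View pics/o6_top.png

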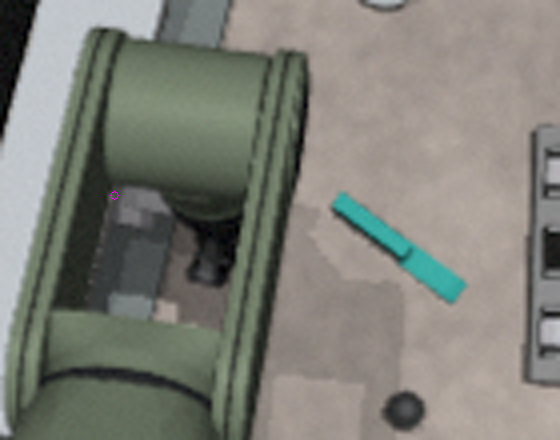

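```bash
cat >> h.py <<'E'
def touch(xy,z0,zmin=.048,thr=1.5,step=.001):
    manip.movel([*xy,z0],vel=.08); manip.wait(.1); f0=F(6); z=z0
    while z>zmin:
        z-=step; manip.movel([*xy,z],vel=.03); f=F(4)-f0
        print('z',round(z,4),f.round(2),get_obs()["tcp_pos"][2].round(4))
        if f[2]>thr: break
    return z,f0
E
python3 - <<'E'
from h import *
t=get_obs()["time_s"];z,f0=touch(gp(-.012),.069);print(z,f0);st();print(get_obs()["time_s"]-t)
E
```

```text
z 0.068 [ 0.17 -0.24  0.25] 0.0681
z 0.067 [-0.32 -0.87  0.19] 0.0669
z 0.066 [ 0.   -0.07  0.07] 0.066
z 0.065 [-0.02 -0.21  0.24] 0.065
z 0.064 [-0.06 -0.54  0.52] 0.064
z 0.063 [ 0.   -0.46 -0.1 ] 0.0629
z 0.062 [-0.35 -0.01  0.48] 0.062
z 0.061 [-0.33 -0.16  0.32] 0.0609
z 0.06 [-0.32 -0.07  0.22] 0.0599
z 0.059 [-0.64 -0.59  1.3 ] 0.0592
z 0.058 [-0.67 -1.91  3.31] 0.0583
0.057999999999999996 [ 0.21360154  0.3753882  -1.168928  ]
 t 16.23 tcp [0.5292 0.0352 0.0583] rot [ 3.1415e+00 -7.0000e-04 -1.9660e-01] F [-0.51 -2.3   2.56] gap 0.012
4.35
```

```bash
cat >> h.py <<'E'
def push(y0,y1,z,f0,lim=6,step=.001,n=3,vel=.02):
    y=y0; u=ey(PY); out=[]
    while y<y1-1e-9:
        y=min(y+step,y1); manip.movel([*gp(y),z],vel=vel); f=F(n)-f0
        a=-f[:2]@u; p=(get_obs()["tcp_pos"][:2]-MOUTH)@u+.085
        print('y %.1f act %.1f drag %.2f Fz %.2f lat %.2f'%(y*1e3,p*1e3,a,f[2],f[:2]@ex(PY)))
        if a>lim: print('STOP');break
    return y
E
python3 - <<'E'
from h import *
f0=np.array([.21,.37,-1.17])
manip.movel([*gp(-.012),.059],vel=.03);print((F()-f0).round(2))
y=push(-.012,-.007,.059,f0,step=.005)
y=push(y,.004,.059,f0);st()
E
```

```text
[ 0.82 -1.37  1.63]
y -7.0 act -6.6 drag 0.19 Fz 2.16 lat 0.15
y -6.0 act -6.0 drag 0.64 Fz 2.15 lat -0.17
y -5.0 act -5.1 drag 1.40 Fz 2.36 lat -0.99
y -4.0 act -4.0 drag 1.71 Fz 2.44 lat 0.06
y -3.0 act -2.9 drag 1.15 Fz 2.06 lat -0.04
y -2.0 act -1.9 drag 0.85 Fz 2.19 lat 0.03
y -1.0 act -0.9 drag 1.68 Fz 2.58 lat -0.27
y 0.0 act -0.6 drag 4.94 Fz 3.75 lat -0.09
y 1.0 act -0.5 drag 7.90 Fz 4.52 lat -0.75
STOP
 t 19.42 tcp [0.5312 0.0466 0.0592] rot [ 3.1388e+00  1.0000e-04 -1.9610e-01] F [-2.53 -6.58  3.25] gap 0.0121
```

The blade stopped abruptly at the plate edge, which looks like butting. A tip lifted slightly by my downward pressure could do the same, so I'll repeat it once with almost no downward load.

Run:
```python
from h import *
f0=np.array([.21,.37,-1.17])
manip.movel([*gp(-.004),.0605],vel=.03);print(F(5)-f0)
manip.movel([*gp(-.004),.0597],vel=.03);print(F(5)-f0)
y=push(-.004,-.002,.0597,f0,step=.002)
y=push(y,.004,.0597,f0,lim=6.5);st()
im=get_image("side");s=np.s_[120:220,190:320];cv2.imwrite("pics/b6.png",cv2.resize(im["color"][s][:,:,::-1],None,fx=5,fy=5,interpolation=cv2.INTER_CUBIC))
```

```text
[-0.23939216 -0.16864552 -0.02590779]
[-0.1544068   0.16019854  0.48826661]
y -2.0 act -1.9 drag 0.54 Fz 0.73 lat -0.05
y -1.0 act -0.9 drag 0.23 Fz 0.21 lat -0.32
y 0.0 act -0.4 drag 2.68 Fz 0.95 lat 0.13
y 1.0 act -0.3 drag 6.07 Fz 1.75 lat -0.49
y 2.0 act -0.2 drag 8.62 Fz 3.40 lat -1.37
STOP
 t 21.66 tcp [0.5313 0.0469 0.0599] rot [ 3.1374e+00  1.0000e-04 -1.9590e-01] F [-1.88 -7.99  2.08] gap 0.0117
```

View pics/b6.png

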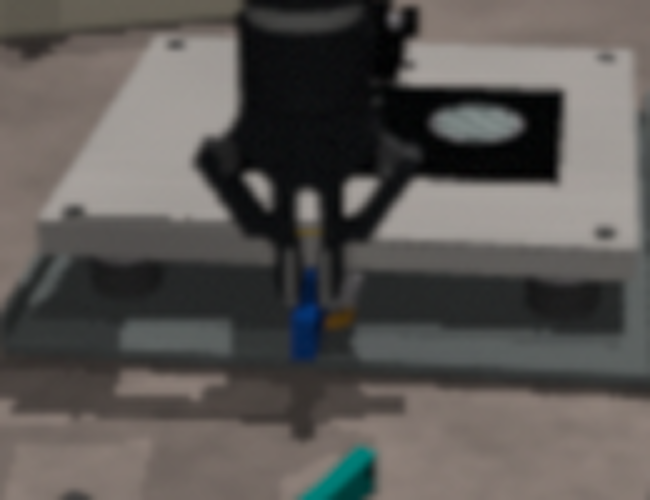

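The result repeats: free up to the edge, then a hard stop at about -0.4 mm with nothing entering. The 6 mm blade is therefore too thick. I'll put it back in its bay and fetch the 4 mm one.

Run:
```python
from h import *
manip.movel([*gp(-.012),.065],vel=.1)
manip.movel([*gp(-.02),.11],vel=.2)
manip.move_to([*GP[6],.10],[np.pi,0,RY])
manip.movel([*GP[6],.036],vel=.2); manip.wait(.1); f0=F(4)
for z in(.028,.0262,.0254):
    manip.movel([*GP[6],z],vel=.05);f=F(3)-f0;print(z,f.round(2))
    if f[2]>2: break
hand.open_jaws();st('open');print((F()-f0).round(2))
manip.movel([*GP[6],.10],vel=.2)
manip.move_to([*GP[4],.08],[np.pi,0,RY]);st()
im=get_image("side");s=np.s_[210:310,190:320];cv2.imwrite("pics/r6.png",cv2.resize(im["color"][s][:,:,::-1],None,fx=5,fy=5,interpolation=cv2.INTER_CUBIC))
```

```text
0.028 [-0.31 -0.07 -0.84]
0.0262 [-0.26  0.22 -1.03]
0.0254 [-0.41  0.34 -0.29]
open t 25.85 tcp [ 0.52   -0.2783  0.0254] rot [-3.1416  0.     -0.021 ] F [-0.02 -0.39  0.14] gap 0.0854
[-0.67  0.16  0.4 ]
 t 26.82 tcp [ 0.4545 -0.2752  0.0769] rot [-3.1374  0.0049 -0.0223] F [-0.23  0.07 -0.2 ] gap 0.0857
```

View pics/r6.png

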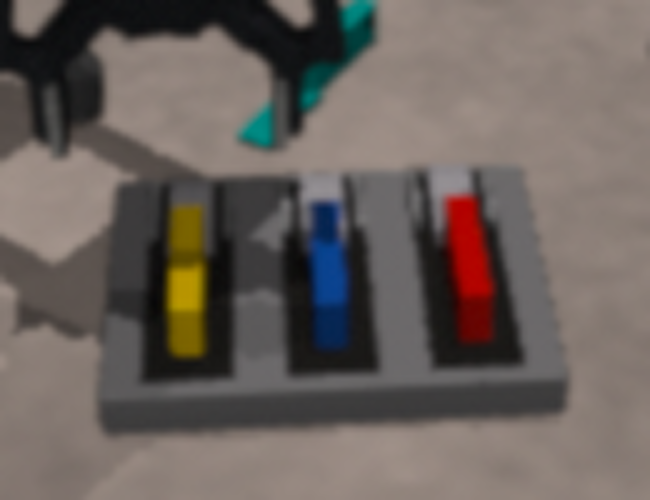

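Blue lies flat between its ribs in the middle bay (crop 325,270). Next I'll grasp the yellow one in the rack.

Run:
```python
from h import *
manip.movel([*GP[4],.034],vel=.15);f0=F(4)
manip.movel([*GP[4],.0252],vel=.08);print((F(3)-f0).round(2))
hand.clamp(60);st('clamp')
if get_obs()["finger_gap"]>.008:
    manip.movel([*GP[4],.11],vel=.2)
    manip.move_to([*gp(-.012),.085],[np.pi,0,PY]);st('over')
    im=get_image("side");s=np.s_[120:220,190:320];cv2.imwrite("pics/o4.png",cv2.resize(im["color"][s][:,:,::-1],None,fx=5,fy=5,interpolation=cv2.INTER_CUBIC))
```

```text
[-0.39  0.44  0.13]
clamp t 28.37 tcp [ 0.4578 -0.2772  0.0255] rot [ 3.1412e+00 -6.0000e-04 -2.1000e-02] F [ 0.33 -0.16  1.36] gap 0.0115
over t 30.17 tcp [0.5286 0.0346 0.0844] rot [ 3.1409e+00  1.0000e-03 -1.9700e-01] F [-1.    0.15 -1.35] gap 0.0115
```

View pics/o4.png

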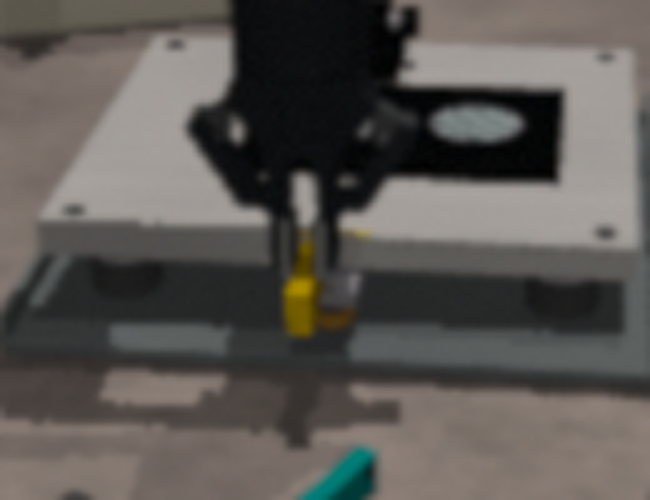

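Run:
```python
from h import *
z,f0=touch(gp(-.010),.0612,zmin=.0575,thr=.9,step=.0006)
z+=.0003
print(z,f0)
y=push(-.010,-.003,z,f0,step=.0035)
y=push(y,.010,z,f0,lim=7,step=.0015,vel=.02);st()
```

```text
z 0.0606 [-0.32  0.06 -0.13] 0.0607
z 0.06 [-0.3  -0.23  0.04] 0.06
z 0.0594 [-0.19 -0.41  0.68] 0.0595
z 0.0588 [-0.22 -1.2   2.11] 0.059
0.059099999999999986 [-9.34340001e-03  1.70380734e-04 -4.27752384e-01]
y -6.5 act -6.1 drag 0.17 Fz 1.47 lat 0.25
y -3.0 act -2.7 drag 0.19 Fz 1.11 lat 0.79
y -1.5 act -1.5 drag 0.62 Fz 1.68 lat 0.17
y -0.0 act 0.0 drag 0.63 Fz 2.56 lat 0.22
y 1.5 act 1.6 drag 1.30 Fz 2.35 lat 0.17
y 3.0 act 3.1 drag 0.95 Fz 2.54 lat 0.66
y 4.5 act 4.4 drag 1.69 Fz 3.07 lat -0.20
y 6.0 act 5.8 drag 4.09 Fz 4.66 lat 0.05
y 7.5 act 7.1 drag 5.39 Fz 4.98 lat 0.16
y 9.0 act 8.4 drag 5.66 Fz 5.38 lat 0.28
y 10.0 act 9.2 drag 6.97 Fz 6.60 lat 0.03
 t 35.58 tcp [0.5333 0.0561 0.0594] rot [ 3.1401e+00 -4.0000e-04 -1.9630e-01] F [-1.12 -6.77  6.59] gap 0.0117
```

The 4 mm blade passes the edge, and the lift begins about 5 mm in, where its taper reaches 3 mm. That matches a 3 mm gap. I'll ease the height and carry on gently.

Run:
```python
from h import *
f0=np.array([0,0,-.43])
z=.0599
manip.movel([*gp(.010),z],vel=.03);f=F()-f0;print(f.round(2))
y=push(.010,.014,z,f0,lim=9,step=.002,vel=.02)
if y>.0135: y=push(y,.034,z,f0,lim=7.5,step=.005,vel=.03)
st()
```

```text
[-0.72 -5.48  3.26]
y 12.0 act 12.0 drag 4.35 Fz 3.32 lat 0.69
y 14.0 act 14.1 drag 3.68 Fz 3.07 lat 0.25
y 19.0 act 19.4 drag 2.46 Fz 2.75 lat -0.13
y 24.0 act 24.2 drag 3.04 Fz 2.62 lat -0.23
y 29.0 act 29.1 drag 2.74 Fz 2.53 lat -0.19
y 34.0 act 34.2 drag 2.70 Fz 3.19 lat -0.09
 t 37.98 tcp [0.5378 0.0807 0.0599] rot [-3.1412  0.     -0.1965] F [-1.15 -3.03  1.49] gap 0.0116
```

The drag is steady at 2.5–3 N, so this is the right blade. I'll push it home now.

Run:
```python
from h import *
f0=np.array([0,0,-.43]); z=.0599
y=push(.034,.045,z,f0,lim=7,step=.0055,vel=.03)
if y>.0449: y=push(y,.056,z,f0,lim=6.0,step=.001,vel=.02)
st()
im=get_image("side");s=np.s_[120:220,190:320];cv2.imwrite("pics/home.png",cv2.resize(im["color"][s][:,:,::-1],None,fx=5,fy=5,interpolation=cv2.INTER_CUBIC))
```

```text
y 39.5 act 39.7 drag 2.72 Fz 2.73 lat 0.13
y 45.0 act 45.2 drag 2.45 Fz 2.23 lat -0.57
y 46.0 act 45.8 drag 4.85 Fz 2.27 lat -0.16
y 47.0 act 46.9 drag 4.82 Fz 2.32 lat -0.08
y 48.0 act 48.1 drag 4.06 Fz 2.25 lat -0.19
y 49.0 act 49.1 drag 4.07 Fz 2.20 lat 0.18
y 50.0 act 49.6 drag 5.62 Fz 1.96 lat -0.54
y 51.0 act 49.5 drag 8.10 Fz 3.14 lat -0.31
STOP
 t 40.55 tcp [0.5408 0.0957 0.0599] rot [ 3.1388e+00  4.0000e-04 -1.9610e-01] F [-1.98 -8.24  3.15] gap 0.0115
```

View pics/home.png

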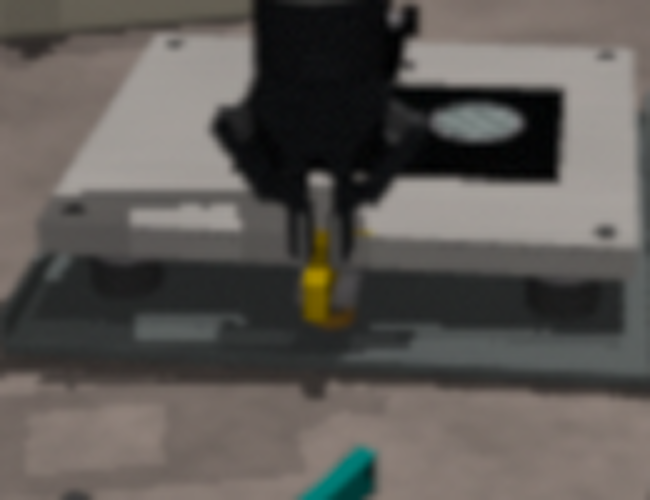

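Run:
```python
from h import *
p=[*gp(.0500),.0600]
manip.movel(p,vel=.02);print(F().round(2))
hand.open_jaws();st('open');print(F().round(2))
manip.movel([*gp(.0500),.13],vel=.12)
manip.movel([*(gp(.05)-.16*ey(PY)-np.array([.02,0])),.25],vel=.3);st()
for n,s in(("side",np.s_[120:310,190:320]),("top",np.s_[130:250,160:300])):
    im=get_image(n);cv2.imwrite(f"pics/f_{n}.png",cv2.resize(im["color"][s][:,:,::-1],None,fx=4,fy=3.1 if n=="side" else 4,interpolation=cv2.INTER_CUBIC))
```

```text
[-0.9  -6.05  1.38]
open t 41.64 tcp [0.541  0.0962 0.06  ] rot [-3.1415e+00 -1.0000e-04 -1.9650e-01] F [ 0.89 -0.07 -0.  ] gap 0.0849
[ 0.35 -0.29 -0.2 ]
 t 43.29 tcp [ 0.489  -0.06    0.2485] rot [-3.1405e+00  2.6000e-03 -1.9660e-01] F [-0.43  0.34 -1.16] gap 0.0851
```

View pics/f_side.png

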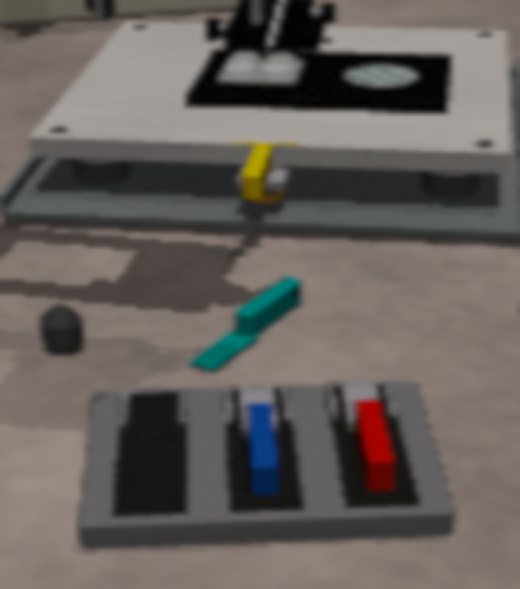

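View pics/f_top.png

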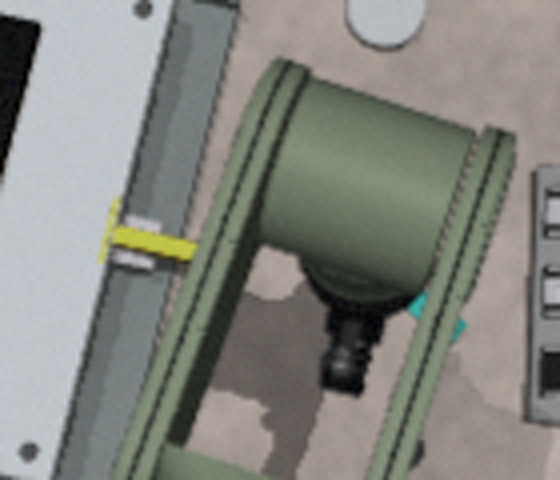

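The yellow handle's front end lies against the plate edge at the mark (top crop 115,235) and is centred on the stop. Blue and red are seated in their own bays, and the bystanders look unmoved.

Run:
```python
from h import *
for n in("top","side"):
    im=get_image(n)
    for t in("dish","objective","driver"):
        for d in mark_of(t,n)[:1]: print(n,t,round(d["confidence"],2),c2w(im,d["centre"]).round(4))
job.sign_off();st()
```

```text
top dish 0.62 [ 7.455e-01 -6.690e-02 -2.000e-04]
top driver 0.5 [ 0.4993 -0.4704 -0.0031]
side dish 0.72 [ 0.7458 -0.0675  0.0009]
side objective 0.71 [ 0.4019 -0.0907  0.0029]
side driver 0.65 [ 0.5003 -0.4625 -0.002 ]
the job is handed in; nothing more can be done
the job is handed in; nothing more can be done
```

The right blade is the 4 mm one (yellow handle). I left it in the gap with its handle against the plate's edge, and handed the job in at about 44 s of the 72 s allowed.

- **6 mm blade (blue):** it stopped hard at the plate's edge on two tries, the second with almost no downward load. I stopped pushing at about 8 N (first try) and 9 N (second) and put it back in its own bay.
- **4 mm blade (yellow):** it began to lift the plate about 5 mm in, which points to a gap of about 3 mm. It then slid with a steady 2.5–3 N of drag, rising to 4–5 N over the last few millimetres. The handle met the edge at a depth of 49.6 mm, where I stopped at about 8 N and eased off before letting go.
- **8 mm blade (red):** I did not try it, because the 6 mm blade was already too thick. It was never moved.

**Final checks:** in the last pictures the yellow handle is against the edge at the mark. Blue and red lie in their own bays. The dish, objective and screwdriver are where they started, within measuring error.

**What went wrong:** my first grasp closed on nothing. The fingertips sat about 15–20 mm higher than the reported tool position, so I lowered the grasp height by 15 mm. There was no sign of contact with the gauge in that first try.

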